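# Set a keyed connector in its holder and set the soldering heat

## Robot

A 6-joint arm with a two-finger parallel gripper is mounted at the origin on the work surface. World frame = base frame: x ahead of the robot, y to its left, z up, the work surface at z = 0. Lengths are in m, angles in rad, forces in N, time in s.
With the tool pointing down it reaches from about 0.425 to 0.95 m from the base axis. Payload 3.5 kg.
Tool frame: the origin (TCP) lies between the finger pads; the fingertips stand 19 mm ahead of it and the grasp point (between the pads) is the TCP; z points along the fingers, y is the line along which they close (so a half turn about z gives the same grasp; the last joint's range is limited). The gripper opens to 85 mm and grips with 20 to 120 N. Pads are 22 mm wide; open, the fingers measure 114 mm over their backs; the gripper's body (76 mm by 85 mm) begins 54 mm behind the grasp point. The pads swing forward as they close: fully open they stand 13 mm farther back than shut.
Start: joints at [-1.302, 0.286, 1.577, -0, 1.279, -0.15], TCP at [0.275, -0.617, 0.25] pointing down, gripper open.
Joint ranges: [-2.77, 2.77], [-0.9, 2.22], [0.21, 2.48], [-1.53, 4.67], [0.24, 2.81], [-2.84, 2.84]. Speed limits (rad/s): [2.79, 2.79, 3.14, 3.14, 3.14, 3.14].

## Interface

Orientations are given as a unit quaternion [x, y, z, w].
In Python, from plant import monitor, eyes, ctrl gives the robot as it stands.
- The arm moves only by the shell command python3 -m handwheel 'ROWS' [FORCE]. ROWS is JSON, a list of rows, each a list of 7 numbers: the shift along the tool's x, y, z in units of 40 cm (1.0 is 40 cm), then the turn, a rotation vector about the tool's x, y, z in units of pi rad (1.0 is pi rad), then the opening, from -1 (shut) to 1 (fully open). A call has 1 to 12 rows; each row is the pose to reach, as a shift and turn from the pose commanded when the call began, along the tool's axes at that moment, turning the shorter way round; what a row does not reach only later rows make up. A row lasts 1/8 s, in which the tool goes at most 62.5 mm and 10.7 degrees, less where a joint would pass 70% of its speed; a pose out of reach is approached as far as the arm can. A call with a number of a shift or a turn outside -1 to 1 is refused whole. A call with a gripper value outside its range is refused whole. The fingers move at their own pace and stop on an object; FORCE is the grip in N (left out, the last holds). Time passes only in rows, so rows that repeat a pose let the fingers close. It gives the time, the measured TCP pose, the force, the opening and the grip force at its end, in the units of the state.
- monitor.get_state(): the state, without advancing time (a new reading comes with each control period).
- eyes.read_camera(name): name is "scene" or "top" or "wrist"; returns the picture (480x640x3 uint8, red, green, blue); there is no depth.
- eyes.camera_params(name): a dict with "K" (3x3 intrinsics, pixels), "R" (3x3) and "t" (3): a world point X has camera coordinates R X + t. Camera axes: x right, y down, z forward; pixel columns grow to the right and rows downward; lengths in m; the calibration is good to about 2 mm. A picture is of the moment at which its call begins: read the wrist's pose just before it. camera_params takes no time and is no camera call; for the wrist camera it gives the pose at the moment of the call.
- ctrl.sign_off(): hands the job in; it is judged then, once.
The state is a dict: "time": time; "qpos": joint angles; "dq": joint speeds; "joint_efforts": joint torques, N m; "eef_pos": TCP position; "tcp_rot": TCP orientation; "contact_force": force on the tool from outside, world axes, zero at the start; "wrist_torque": the same for the moment, N m; "opening": opening from 0.0 (shut) to 1.0 (fully open); "finger_force": force on a finger pad.
Only numpy, scipy, OpenCV 4.12 (cv2) and the standard library are available. Lean on these libraries where they do the work, as an engineer would, in place of code of your own. Each camera call takes 0.05 s, during which the arm holds its last target. There are 200 camera calls.

## Task

Get the connector ready for soldering: stand the flanged metal connector, pins up, fully down in the round recess of the holding block, turned so that the single lug on its flange points straight at the arrow on the block, and let go of it. Only then turn the dial on the soldering station until the white line on its nose points at the long, broad tick of its scale. Do not drop the connector or tip it over, and leave the solder spool, tin, sleeve and screwdriver where they are.

Things in the scene. Friction and masses are not known exactly. Their poses are not given: they have to be found in the camera images.
- connector: Loose upright aluminium connector, 0.1 kg. Origin: centre of its underside; z up its axis, x towards its lug. Foot flange: 46 mm diameter, 15 mm high, lower edge bevelled. Above it a ribbed round shell, 34 mm diameter, 15 to 52 mm above the underside (grip this); brass pins on top to 56 mm. One lug, 8 mm wide, sticks out to 34 mm from the axis, 8 to 15 mm up. Starts on the 3 mm mat, any yaw.
- lug_tip (a point): Outer end of the connector's lug, 34 mm from the connector's axis, 11.5 mm above its underside.
- block: Fixed aluminium block, 110 x 110 x 20 mm, on the mat. Origin: centre of its underside; x points from the recess towards the arrow. Centred in its top, a round recess 53 mm in diameter, 5 mm deep, with a bevelled rim; the connector's foot stands in it at any angle and the lug passes over the block's top.
- recess (a point): Centre of the recess floor (15 mm above the block's underside), axes as the block's. A seated connector has its origin here.
- arrow_tip (a point): Tip of the flat black arrowhead on the block's top, 30 mm from the recess's axis, on the block's +x side and pointing to the recess.
- station: Fixed grey soldering station, 170 x 130 mm and 70 mm high, on the mat. Origin: centre of its underside, x to its rear, z up. The dial stands on its top, 25 mm in front of the centre (-x), in the middle of a white disc with black ticks.
- dial (a joint): Angle of the station's dial in rad, 0 to 4.71, growing clockwise from above; ticks every 0.393 rad from 0. The long, broad tick is at 1.963. At 0 the nose points 2.356 rad anticlockwise (from above) of the station's x axis. It stays where it is left; light friction.
- dial_grip (a point): On the dial's axis, at half height of its grip bar; x towards the nose. The black bar is 40 mm long (along x), 12 mm thick and 20 mm high, from 10 mm below to 10 mm above this point, on a disc of 44 mm diameter whose top is 10 mm below this point. A gripper takes the bar across its 12 mm from above.
- dial_nose (a point): Pointed nose of the dial, at one end of the bar, 25 mm from the axis, with a white line along it.
- dial_mark (a point): Inner end of the long, broad tick (17 x 4 mm; the others are 6 x 1.6 mm), 29 mm from the dial's axis, on the station's top.
- spool: Bystander: loose solder spool, 52 mm diameter, 40 mm high, upright; origin at the centre of its underside.
- tin: Bystander: loose open tin, 72 mm diameter, 45 mm high; origin at the centre of its underside.
- sleeve: Bystander: loose plain aluminium sleeve, a tube of 36 mm diameter and 30 mm high without flange or lug; origin at the centre of its underside.
- screwdriver: Bystander: loose screwdriver, 150 mm long, lying on the mat; origin under its middle.
Mind the look-alikes: they are no part of the job. What is shaped like the connector but purple is not meant.

How it is judged:
By the outcome, as a careful person would: the job done as asked, in the order asked, and still so for the second after the job is handed in, with the robot touching nothing.
It also fails if it takes over 67 s, if anything falls off the work surface, if the arm or the gripper's body presses on something with over 40 N, if the wrist force passes 120 N, or if a joint passes its speed limit or range.

## Working session

There is one attempt and no reset: what is moved stays moved. The work goes in short steps, Python scripts to look and compute and a shell command to move; the robot and the scene stay as the last step left them, time stands still between calls to the robot, and variables do not carry over. Pictures are saved under pics/ and viewed, at most 10 in all, crops included, and the job is handed in when it is done.

```bash
mkdir -p pics; ls
python3 - <<'E'
from plant import monitor, eyes
import cv2, numpy as np
print(monitor.get_state())
for n in ("scene","top"):
    im=eyes.read_camera(n); cv2.imwrite(f"pics/{n}0.png",im[:,:,::-1])
    p=eyes.camera_params(n); print(n,{k:np.round(v,4).tolist() for k,v in p.items()})
E
```

```text
pics
{'time': 0.0, 'qpos': array([-1.30200789e+00,  2.87179340e-01,  1.57819571e+00, -3.95741002e-05,
        1.27858469e+00, -1.49971341e-01]), 'dq': array([-5.59380317e-04, -2.17103505e-03,  9.02585973e-05,  2.18783341e-05,
        1.06912871e-03, -2.56271105e-03]), 'joint_efforts': array([ 6.18960275e-04, -4.05979800e+01, -2.92625320e+01, -1.50031619e-04,
        5.81306987e-03, -1.81615277e-06]), 'eef_pos': array([ 0.27434432, -0.61605686,  0.24892787]), 'tcp_rot': array([ 9.78158120e-01,  2.07858825e-01, -8.91793096e-05, -1.18033051e-03]), 'contact_force': array([-0.08724948, -0.83442437, -0.23378754]), 'wrist_torque': array([ 0.02087913, -0.05094232, -0.01988381]), 'finger_force': 0.0, 'opening': 0.998995242754852}
scene {'K': [[553.24, 0.0, 318.2257], [0.0, 553.24, 240.4578], [0.0, 0.0, 1.0]], 'R': [[0.2422, 0.9702, 0.011], [0.5845, -0.1368, -0.7998], [-0.7744, 0.2002, -0.6002]], 't': [-0.1509, -0.2995, 1.6718]}
top {'K': [[497.7558, 0.0, 327.1733], [0.0, 497.7558, 241.213], [0.0, 0.0, 1.0]], 'R': [[-0.0086, -0.9999, -0.0139], [-0.9959, 0.0098, -0.09], [0.0901, 0.0131, -0.9958]], 't': [0.0185, 0.624, 1.0998]}
```

View pics/top0.png

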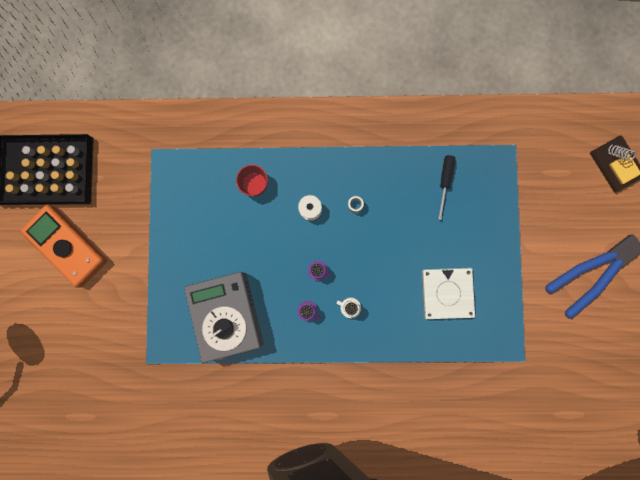

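View pics/scene0.png

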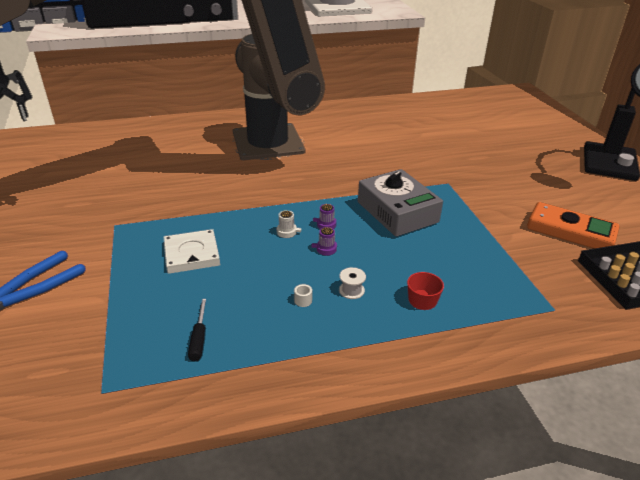

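The top view shows the connector at (350,308) with its lug at about (338,303). The block is at (448,293) with its arrow at (448,274), and the dial is at (223,328). The purple look-alikes are at (318,270) and (307,311).

```bash
cat > h.py <<'E'
import numpy as np, cv2
from plant import monitor, eyes
from scipy.spatial.transform import Rotation as Ro
def ray(p,uv,z):
    d=p["R"].T@np.linalg.solve(p["K"],np.array([uv[0],uv[1],1.])); c=-p["R"].T@p["t"]
    return c+d*(z-c[2])/d[2]
def proj(p,X):
    q=p["K"]@(p["R"]@np.asarray(X)+p["t"]); return q[:2]/q[2]
def goal(xyz,yaw_y,s=None):
    """shift (40cm units) and turn (pi units) from measured pose to TCP xyz, tool down, finger line (tool y) at world angle yaw_y (mod pi)"""
    s=s or monitor.get_state(); R=Ro.from_quat(s["tcp_rot"])
    y=np.array([np.cos(yaw_y),np.sin(yaw_y),0]); z=np.array([0,0,-1.])
    out=[]
    for sg in (1,-1):
        T=Ro.from_matrix(np.c_[np.cross(sg*y,z),sg*y,z]); out.append((R.inv()*T).as_rotvec()/np.pi)
    rv=min(out,key=np.linalg.norm)
    sh=R.inv().apply(np.asarray(xyz)-s["eef_pos"])/0.4
    return np.round(np.r_[sh,rv],4).tolist()
E
python3 - <<'E'
from h import *
im=cv2.imread("pics/top0.png"); p=eyes.camera_params("top")
hsv=cv2.cvtColor(im,cv2.COLOR_BGR2HSV)
white=((hsv[...,1]<70)&(hsv[...,2]>130)).astype(np.uint8)
n,l,st,c=cv2.connectedComponentsWithStats(white[:, :])
for i in range(1,n):
    x,y,w,h,a=st[i]
    if a>60 and 150<x<525 and 140<y<365:
        print(st[i],c[i].round(1),ray(p,c[i],.02).round(3))
        if a>1500 and x>400:
            r=cv2.minAreaRect(np.argwhere(l==i)[:,::-1].astype(np.float32)); b=cv2.boxPoints(r)
            W=np.array([ray(p,q,.023) for q in b]); print("block",W.round(4).tolist(),W.mean(0),np.linalg.norm(W[1]-W[0]),np.linalg.norm(W[2]-W[1]))
dk=((hsv[...,2]<60)).astype(np.uint8); dk[:262]=0;dk[290:]=0;dk[:,:425]=0;dk[:,472:]=0
n,l,st,c=cv2.connectedComponentsWithStats(dk)
for i in range(1,n): print("arrow",st[i],c[i],ray(p,c[i],.023))
print("conn top",ray(p,(350.5,308.5),.055)," lug",ray(p,(338.5,303),.0145),"dial",ray(p,(223,328),.093))
cv2.imwrite("pics/crop.png",np.hstack([cv2.resize(im[270:360,180:270],(400,400),interpolation=2),cv2.resize(im[265:325,305:365],(400,400),interpolation=2)]))
E
```

```text
[438 188   8  32  86] [441.6 204. ] [ 0.708 -0.25   0.02 ]
[298 195  24  25 430] [309.2 206.6] [0.705 0.054 0.02 ]
[348 196  16  16 109] [355.5 203.3] [ 0.712 -0.053  0.02 ]
[ 422  268   53   52 2437] [448.2 293.6] [ 0.504 -0.259  0.02 ]
block [[0.5592, -0.2001, 0.023], [0.5639, -0.3137, 0.023], [0.4513, -0.3154, 0.023], [0.4465, -0.2029, 0.023]] [ 0.50522883 -0.25802926  0.023     ] 0.11365993382747515 0.11265549790127345
[336 297  24  22 228] [348.3 306.1] [ 0.477 -0.033  0.02 ]
[ 201  306   45   45 1262] [223.3 328.1] [0.431 0.249 0.02 ]
arrow [443 271   8   7  28] [447.10714286 273.        ] [ 0.54997099 -0.25718876  0.023     ]
conn top [ 0.4736764  -0.03729465  0.055     ]  lug [ 0.48446224 -0.01155692  0.0145    ] dial [0.43671711 0.23314467 0.093     ]
```

View pics/crop.png

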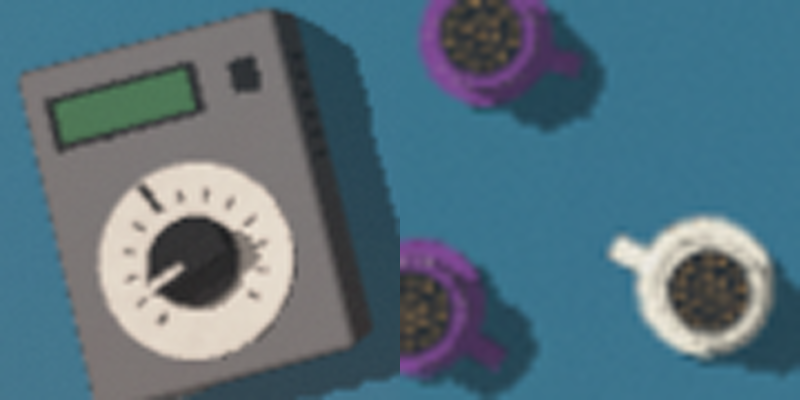

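The crop shows the dial nose pointing lower-left, towards crop pixel (148,290), and the broad tick upper-left at (150,198). The connector's lug points upper-left. Next I compute the move to above the block for a close look.

Run:
```python
from h import *
print(goal([.49,-.258,.25],np.radians(-90)))
p=eyes.camera_params("wrist"); s=monitor.get_state(); R=Ro.from_quat(s["tcp_rot"]).as_matrix()
print("cam in tool", R.T@(-p["R"].T@p["t"]-s["eef_pos"]), (p["R"]@R).round(3).tolist(),p["K"][0,0])
```

```text
[0.8566, -0.5987, -0.0008, -0.0007, 0.0, 0.1333]
cam in tool [ 0.06900737 -0.00061062 -0.12351385] [[-0.001, 1.0, -0.0], [-0.963, -0.001, -0.271], [-0.271, 0.0, 0.963]] 364.12497260952244
```

```bash
R='[0.8566,-0.5987,0,0,0,0.1333,0.2]'; python3 -m handwheel '[[0.8566,-0.5987,0,0,0,0.1333,0.2],[0.8566,-0.5987,0,0,0,0.1333,0.2],[0.8566,-0.5987,0,0,0,0.1333,0.2],[0.8566,-0.5987,0,0,0,0.1333,0.2],[0.8566,-0.5987,0,0,0,0.1333,0.2],[0.8566,-0.5987,0,0,0,0.1333,0.2],[0.8566,-0.5987,0,0,0,0.1333,0.2],[0.8566,-0.5987,0,0,0,0.1333,0.2],[0.8566,-0.5987,0,0,0,0.1333,0.2],[0.8566,-0.5987,0,0,0,0.1333,0.2],[0.8566,-0.5987,0,0,0,0.1333,0.2],[0.8566,-0.5987,0,0,0,0.1333,0.2]]'
python3 - <<'E'
from h import *
s=monitor.get_state(); p=eyes.camera_params("wrist"); im=eyes.read_camera("wrist")[:,:,::-1]; cv2.imwrite("pics/w1.png",im); np.savez("w1.npz",**p)
print(s["eef_pos"],s["qpos"],s["opening"])
print(goal([.46,-.037,.25],np.radians(-25)))
E
```

```text
time: 1.6
eef_pos: [0.4898, -0.2592, 0.2503]
tcp_rot: [1.0, -0.001, -0.0, 0.0]
contact_force: [0.3, -0.3, 0.4]
opening: 0.599
finger_force: 0.0
[ 0.48982526 -0.25923415  0.25031548] [-6.69830399e-01  2.05253843e-02  1.87576603e+00 -5.10670032e-05
  1.24534730e+00  9.02241130e-01] 0.599286324253277
[-0.0752, -0.5551, 0.0007, -0.0, 0.0, -0.3614]
```

View pics/w1.png

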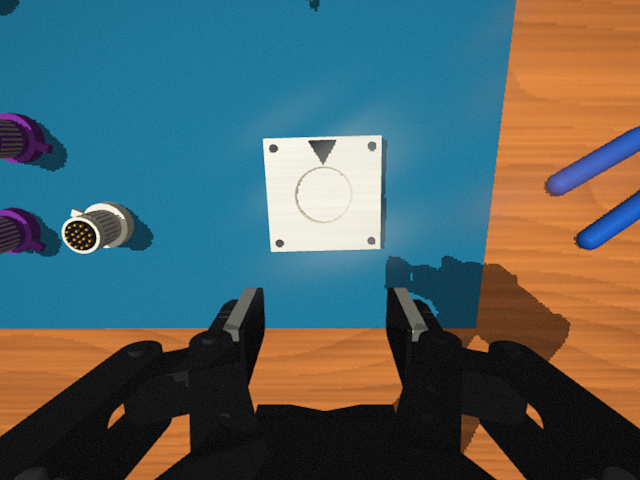

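The wrist view shows the block with corners at about (263,138), (381,135), (384,249) and (271,252). The arrow's tip is at about (323,163) and the recess at (324,194). Next I measure these and move to above the connector.

```bash
python3 - <<'E'
from h import *
p=dict(np.load("w1.npz")); im=cv2.imread("pics/w1.png"); g=cv2.cvtColor(im,cv2.COLOR_BGR2GRAY); hsv=cv2.cvtColor(im,cv2.COLOR_BGR2HSV)
w=((hsv[...,1]<60)&(g>170)).astype(np.uint8); w[:,:240]=0; w[280:]=0
cs,_=cv2.findContours(w,0,2); c=max(cs,key=cv2.contourArea)
W=np.array([ray(p,q[0],.023)[:2] for q in c]).astype(np.float32); r=cv2.minAreaRect(W); print("block",r)
d=(g<90).astype(np.uint8); d[:137]=0; d[168:]=0; d[:,:300]=0; d[:,345:]=0
cs,_=cv2.findContours(d,0,2); c=max(cs,key=cv2.contourArea); _,t=cv2.minEnclosingTriangle(c)
print("arrow",t.reshape(-1,2).tolist(),[ray(p,q,.023)[:2].round(4).tolist() for q in t.reshape(-1,2)])
e=cv2.Canny(g[160:228,288:360],30,80); ys,xs=np.nonzero(e); xs=xs+288.;ys=ys+160.
Q=np.array([ray(p,q,.023)[:2] for q in zip(xs,ys)])
c=np.array(r[0])
for k in range(6):
    rr=np.hypot(*(Q-c).T); m=abs(rr-.0275)<.004; A=np.c_[2*Q[m],np.ones(m.sum())]; s=np.linalg.lstsq(A,(Q[m]**2).sum(1),rcond=None)[0]; c=s[:2]; R=np.sqrt(s[2]+c@c)
print("recess",c,R,m.sum())
E
python3 -m handwheel '[[-0.0752,-0.5551,0,0,0,-0.3614,0.2],[-0.0752,-0.5551,0,0,0,-0.3614,0.2],[-0.0752,-0.5551,0,0,0,-0.3614,0.2],[-0.0752,-0.5551,0,0,0,-0.3614,0.2],[-0.0752,-0.5551,0,0,0,-0.3614,0.2],[-0.0752,-0.5551,0,0,0,-0.3614,0.2],[-0.0752,-0.5551,0,0,0,-0.3614,0.2],[-0.0752,-0.5551,0,0,0,-0.3614,0.2],[-0.0752,-0.5551,0,0,0,-0.3614,0.2],[-0.0752,-0.5551,0,0,0,-0.3614,0.2]]'
python3 - <<'E'
from h import *
s=monitor.get_state(); p=eyes.camera_params("wrist"); im=eyes.read_camera("wrist")[:,:,::-1]; cv2.imwrite("pics/w2.png",im); np.savez("w2.npz",**p)
print(s["eef_pos"],s["qpos"])
E
```

```text
block ((0.5045611262321472, -0.25705936551094055), (0.11065695434808731, 0.11045324802398682), 1.5103169679641724)
arrow [[335.0, 140.0], [307.75, 140.0], [314.9903259277344, 151.58453369140625]] [[0.5564, -0.268], [0.5565, -0.2427], [0.546, -0.2493]]
recess [ 0.5054941  -0.25701396] 0.026693861797048718 370
time: 2.9
eef_pos: [0.4601, -0.0366, 0.2503]
tcp_rot: [0.843, 0.537, -0.0, -0.0]
contact_force: [-0.3, 0.2, -0.9]
opening: 0.602
finger_force: 0.0
[ 0.46008945 -0.0366323   0.25028352] [-2.99857002e-01 -2.01623394e-01  2.08145201e+00  2.34948662e-05
  1.26184658e+00  1.36624828e-01]
```

View pics/w2.png

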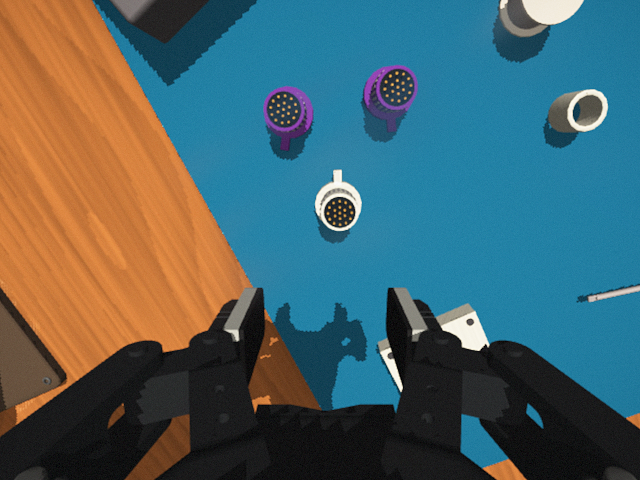

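The connector's pin face is centred at about (340,212) and its lug tip is at (337,171). The block measures 110.6 mm with yaw 1.5° and the recess is 53.4 mm, both as specified. Now I measure the connector.

Run:
```python
from h import *
p=dict(np.load("w2.npz")); im=cv2.imread("pics/w2.png"); hsv=cv2.cvtColor(im,cv2.COLOR_BGR2HSV); g=hsv[...,2]
roi=np.zeros_like(g); roi[160:245,300:380]=1
w=((hsv[...,1]<70)&(g>110)&(roi>0)).astype(np.uint8)
cs,_=cv2.findContours(w,0,1); c=max(cs,key=cv2.contourArea)[:,0,:].astype(float); print(c.min(0),c.max(0))
d=((g<80)&(roi>0)&(np.arange(480)[:,None]<236)).astype(np.uint8)
d=((hsv[...,1]<200)&(g<100)&(roi>0)).astype(np.uint8)
cs2,_=cv2.findContours(cv2.morphologyEx(w*0+d,cv2.MORPH_OPEN,np.ones((5,5))),0,1)
for k in cs2:
    if cv2.contourArea(k)>200: print("dark",cv2.boundingRect(k),cv2.minEnclosingCircle(k))
for z in (.055,.059): print("pins",ray(p,(340,212),z))
# lug: pixels at top rows -> tip corners/centreline on z=.018
ys,xs=np.nonzero(w); L=[]
for y in range(int(ys.min()),int(ys.min())+12):
    x=xs[ys==y]; L.append(ray(p,((x.min()+x.max())/2,y),.018)); print(y,x.min(),x.max(),L[-1].round(4)[:2],end=';')
L=np.array(L[1:10]); 
# flange top rim circle r=.023 at z=.018 from contour (upper half sides, rows 185..215)
m=(c[:,1]>186)&(c[:,1]<212); Q=np.array([ray(p,q,.018)[:2] for q in c[m]])
A=np.c_[2*Q,np.ones(len(Q))]; s=np.linalg.lstsq(A,(Q**2).sum(1),rcond=None)[0]; print("\nflange",s[:2],np.sqrt(s[2]+s[:2]@s[:2]))
d=L[0]-L[-1]; print("lugdir line",np.degrees(np.arctan2(d[1],d[0]))); 
e=L[0][:2]-s[:2]; print("lug from centre",np.degrees(np.arctan2(e[1],e[0])),np.hypot(*e))
```

```text
[315. 169.] [361. 230.]
pins [ 0.47431976 -0.03720139  0.055     ]
pins [ 0.47450663 -0.03640524  0.059     ]
169 337 340 [ 0.4887 -0.0056];170 333 341 [ 0.487  -0.0059];171 333 341 [ 0.4866 -0.0068];172 333 341 [ 0.4862 -0.0076];173 333 341 [ 0.4858 -0.0085];174 333 341 [ 0.4854 -0.0094];175 333 341 [ 0.485  -0.0102];176 333 341 [ 0.4846 -0.0111];177 333 341 [ 0.4842 -0.012 ];178 333 341 [ 0.4838 -0.0128];179 333 341 [ 0.4834 -0.0137];180 333 341 [ 0.483  -0.0146];
flange [ 0.47393251 -0.03641844] 0.02263377843394463
lugdir line 65.47300638016404
lug from centre 66.88652244686509 0.03319596199181778
```

Measured values: flange centre (0.474, -0.0365) with r = 22.6 mm, and lug at about 66.3° with a 33 mm tip. All match the given sizes. I turn to y = -23.6° and descend in two stages.

Run:
```python
from h import *
print(goal([.474,-.0366,.12],np.radians(-23.7)),goal([.474,-.0366,.041],np.radians(-23.7)))
```

```text
[0.0147, 0.0316, 0.3258, -0.0, -0.0, -0.0072] [0.0147, 0.0316, 0.5233, -0.0, -0.0, -0.0072]
```

```bash
python3 -m handwheel '[[0.0147,0.0316,0.15,0,0,-0.0072,0.3],[0.0147,0.0316,0.3,0,0,-0.0072,0.3],[0.0147,0.0316,0.3258,0,0,-0.0072,0.3],[0.0147,0.0316,0.37,0,0,-0.0072,0.3],[0.0147,0.0316,0.42,0,0,-0.0072,0.3],[0.0147,0.0316,0.47,0,0,-0.0072,0.3],[0.0147,0.0316,0.5,0,0,-0.0072,0.3],[0.0147,0.0316,0.523,0,0,-0.0072,0.3],[0.0147,0.0316,0.523,0,0,-0.0072,0.3],[0.0147,0.0316,0.523,0,0,-0.0072,0.3]]' 40
python3 -m handwheel '[[0,0,0,0,0,0,-0.1],[0,0,0,0,0,0,-0.2],[0,0,0,0,0,0,-0.3],[0,0,0,0,0,0,-0.4],[0,0,0,0,0,0,-0.5],[0,0,0,0,0,0,-0.5],[0,0,0,0,0,0,-0.5]]' 40
```

```text
time: 4.2
eef_pos: [0.4746, -0.0366, 0.0418]
tcp_rot: [0.837, 0.547, 0.0, 0.0]
contact_force: [0.5, -0.1, 1.0]
opening: 0.651
finger_force: 0.0
time: 5.08
eef_pos: [0.4744, -0.0366, 0.0417]
tcp_rot: [0.837, 0.547, 0.0, 0.0]
contact_force: [-1.1, 0.1, 4.8]
opening: 0.384
finger_force: 39.9
```

```bash
python3 -m handwheel '[[0,0,-0.04,0,0,0,-0.5],[0,0,-0.12,0,0,0,-0.5],[0,0,-0.2,0,0,0,-0.5],[0,0,-0.2,0,0,0,-0.5]]'
python3 - <<'E'
from h import *
print(goal([.505,-.257,.115],np.radians(1.5-90)))
E
```

```text
time: 5.58
eef_pos: [0.4759, -0.037, 0.1241]
tcp_rot: [0.837, 0.547, 0.002, 0.003]
contact_force: [0.2, -0.7, -0.4]
opening: 0.387
finger_force: 39.9
[-0.4747, 0.287, 0.0244, 0.0018, -0.0014, 0.3603]
```

```bash
python3 -m handwheel '[[-0.05,0.03,0,0,0,0.04,-0.5],[-0.12,0.072,0,0,0,0.09,-0.5],[-0.19,0.115,0,0,0,0.145,-0.5],[-0.26,0.158,0,0,0,0.2,-0.5],[-0.33,0.2,0,0,0,0.25,-0.5],[-0.4,0.242,0.01,0,0,0.3,-0.5],[-0.45,0.272,0.02,0,0,0.34,-0.5],[-0.4747,0.287,0.0244,0,0,0.3603,-0.5],[-0.4747,0.287,0.0244,0,0,0.3603,-0.5],[-0.4747,0.287,0.0244,0,0,0.3603,-0.5]]'
python3 - <<'E'
from h import *
s=monitor.get_state(); p=eyes.camera_params("wrist"); im=eyes.read_camera("wrist")[:,:,::-1]; cv2.imwrite("pics/w3.png",im); np.savez("w3.npz",**p)
print(s["eef_pos"],s["tcp_rot"],s["qpos"])
E
```

```text
time: 6.82
eef_pos: [0.5024, -0.2556, 0.1104]
tcp_rot: [1.0, 0.014, -0.001, -0.001]
contact_force: [-0.1, 0.4, -1.0]
opening: 0.389
finger_force: 39.9
[ 0.50237632 -0.255631    0.11037679] [ 9.99907380e-01  1.35699987e-02 -7.76500329e-04 -6.95799839e-04] [-6.50728829e-01  2.02925268e-01  1.95335464e+00  1.65635118e-04
  9.87393436e-01  8.92835266e-01]
```

View pics/w3.png

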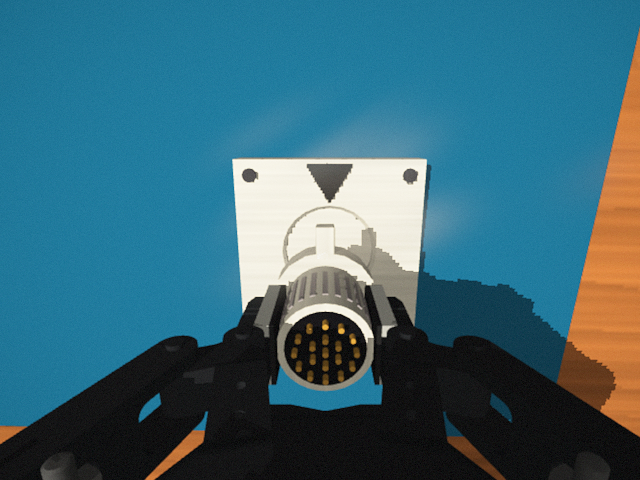

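The wrist view shows the lug's tip at about (325,225), the arrow's tip at (330,202), and the pin face at (326,348). The connector is held upright.

Run:
```python
from h import *
p=dict(np.load("w3.npz")); im=cv2.imread("pics/w3.png"); hsv=cv2.cvtColor(im,cv2.COLOR_BGR2HSV); g=cv2.cvtColor(im,cv2.COLOR_BGR2GRAY)
d=(g<100).astype(np.uint8); d[:150]=0; d[206:]=0; d[:,290:].copy(); d[:,:300]=0; d[:,365:]=0
cs,_=cv2.findContours(d,0,1); c=max(cs,key=cv2.contourArea); _,t=cv2.minEnclosingTriangle(c)
t=t.reshape(-1,2); A=np.array([ray(p,q,.023)[:2] for q in t]); tip=A[t[:,1].argmax()]; base=A[t[:,1]<t[:,1].max()-1].mean(0)
print("arrow",t.tolist(),tip,np.degrees(np.arctan2(*(base-tip)[::-1])))
a=tip-np.array([.5055,-.257]); print("recess->tip",np.hypot(*a),np.degrees(np.arctan2(a[1],a[0])))
b=monitor.get_state()["eef_pos"][2]-.0387; print("base z",b)
pins=[ray(p,(326,348),b+.053)]
lt=ray(p,(325.5,225.5),b+.015); print("pins",pins,"lugtip",lt)
# lug sides
e=cv2.Canny(cv2.GaussianBlur(g,(3,3),0),15,45)
for y in range(228,248,4): 
    x=np.nonzero(e[y,305:345])[0]+305; print(y,x.tolist(),g[y,312:340:2].tolist())
w=((hsv[...,1]<80)&(g>90)).astype(np.uint8)
v=ray(p,(325.5,225.5),b+.015)[:2]-ray(p,(325.5,248),b+.015)[:2]; print("lugdir",np.degrees(np.arctan2(v[1],v[0])))
# predictions from tool
s=monitor.get_state(); R=Ro.from_quat(s["tcp_rot"]).as_matrix(); print("tool y ang",np.degrees(np.arctan2(R[1,1],R[0,1])), "tilt",R[:,2], s["eef_pos"])
```

```text
arrow [[305.22222900390625, 164.0], [329.3970642089844, 203.55882263183594], [352.7727355957031, 164.0]] [ 0.5339075 -0.2565554] 2.2895364525411517
recess->tip 0.028410981881046855 0.8966584716360008
base z 0.07198955035436218
pins [array([ 0.50249247, -0.25525994,  0.12498955])] lugtip [ 0.53602041 -0.25419685  0.08698955]
228 [] [239, 241, 237, 242, 242, 242, 241, 240, 240, 243, 245, 216, 240, 239]
232 [333, 335] [240, 241, 239, 243, 241, 242, 240, 239, 240, 242, 244, 211, 242, 240]
236 [333, 335] [241, 242, 236, 242, 241, 239, 241, 239, 239, 242, 243, 212, 241, 242]
240 [333, 335] [238, 240, 235, 240, 241, 239, 239, 237, 239, 242, 243, 204, 238, 236]
244 [333] [240, 241, 233, 241, 239, 239, 239, 237, 239, 241, 243, 205, 241, 237]
lugdir 1.5476844622126373
tool y ang -88.43499863869735 tilt [-1.07948677e-03  9.92995446e-04 -9.99998924e-01] [ 0.50258096 -0.25558931  0.11068955]
```

Lug direction measures 1.5–1.8° against a block yaw of 1.5°, and the connector is centred on the TCP. I correct by 2.5 mm in x and 1.4 mm in y, and descend to just above the recess floor.

```bash
python3 -m handwheel '[[0.0062,0.0035,0,0,0,0,-0.5],[0.0062,0.0035,0.03,0,0,0,-0.5],[0.0062,0.0035,0.06,0,0,0,-0.5],[0.0062,0.0035,0.08,0,0,0,-0.5],[0.0062,0.0035,0.095,0,0,0,-0.5],[0.0062,0.0035,0.105,0,0,0,-0.5],[0.0062,0.0035,0.113,0,0,0,-0.5],[0.0062,0.0035,0.119,0,0,0,-0.5],[0.0062,0.0035,0.119,0,0,0,-0.5]]'
python3 -m handwheel '[[0,0,0.003,0,0,0,-0.5],[0,0,0.006,0,0,0,-0.5],[0,0,0.009,0,0,0,-0.5],[0,0,0.012,0,0,0,-0.5],[0,0,0.012,0,0,0,-0.5]]'
```

```text
time: 8.0
eef_pos: [0.5055, -0.2578, 0.0638]
tcp_rot: [1.0, 0.013, 0.0, 0.0]
contact_force: [-0.3, 0.2, -0.6]
opening: 0.385
finger_force: 39.9
time: 8.62
eef_pos: [0.5054, -0.2577, 0.0588]
tcp_rot: [1.0, 0.013, -0.0, -0.0]
contact_force: [1.4, 0.4, -1.0]
opening: 0.385
finger_force: 39.9
```

```bash
python3 -m handwheel '[[0,0,0.002,0,0,0,-0.5],[0,0,0.004,0,0,0,-0.5],[0,0,0.005,0,0,0,-0.5],[0,0,0.005,0,0,0,-0.5]]'
```

```text
time: 9.12
eef_pos: [0.5055, -0.2578, 0.0569]
tcp_rot: [1.0, 0.013, -0.0, -0.0]
contact_force: [0.2, -0.4, -0.6]
opening: 0.386
finger_force: 39.9
```

```bash
python3 -m handwheel '[[0,0,0.0015,0,0,0,-0.5],[0,0,0.003,0,0,0,-0.5],[0,0,0.003,0,0,0,-0.5]]'
```

```text
time: 9.5
eef_pos: [0.5056, -0.2578, 0.0567]
tcp_rot: [1.0, 0.013, -0.0, -0.0]
contact_force: [-2.2, 1.4, 3.7]
opening: 0.386
finger_force: 40.3
```

Contact (3.7 N) comes at exactly the predicted seated height, so I release and rise straight up.

```bash
python3 -m handwheel '[[0,0,0,0,0,0,-0.2],[0,0,0,0,0,0,-0.15],[0,0,0,0,0,0,-0.1],[0,0,0,0,0,0,0],[0,0,0,0,0,0,0.15],[0,0,0,0,0,0,0.3],[0,0,0,0,0,0,0.3],[0,0,-0.05,0,0,0,0.3],[0,0,-0.12,0,0,0,0.3],[0,0,-0.25,0,0,0,0.3],[-0.03,0,-0.4,0,0,0,0.3],[-0.03,0,-0.4,0,0,0,0.3]]' 30
python3 -m handwheel '[[0,0,-0.03,0,0,0,0.3],[0,0,-0.03,0,0,0,0.3],[0,0,-0.03,0,0,0,0.3]]'
python3 - <<'E'
from h import *
s=monitor.get_state(); p=eyes.camera_params("wrist"); im=eyes.read_camera("wrist")[:,:,::-1]; cv2.imwrite("pics/w4.png",im); np.savez("w4.npz",**p)
print(s["eef_pos"])
b=ray(p,(320,240),.02); u=proj(p,[.505,-.257,.03]).astype(int); print(u)
cv2.imwrite("pics/w4c.png",cv2.resize(im[max(u[1]-80,0):u[1]+80,u[0]-100:u[0]+100],None,fx=3.5,fy=3.5,interpolation=2))
E
```

```text
time: 11.0
eef_pos: [0.4961, -0.2603, 0.2245]
tcp_rot: [1.0, 0.013, 0.006, 0.005]
contact_force: [-1.0, 0.1, -0.7]
opening: 0.651
finger_force: 0.0
time: 11.38
eef_pos: [0.4931, -0.2577, 0.2265]
tcp_rot: [1.0, 0.013, -0.001, -0.001]
contact_force: [-0.3, 0.1, 0.4]
opening: 0.652
finger_force: 0.0
[ 0.49309335 -0.25771804  0.22650128]
[325 203]
```

View pics/w4c.png

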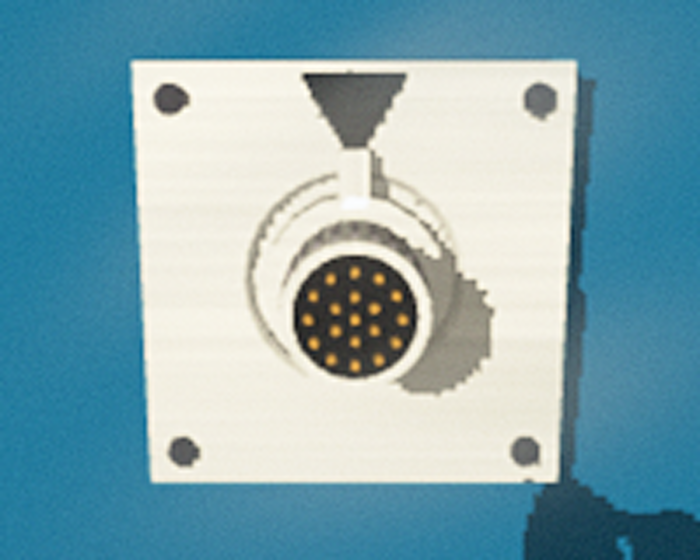

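The crop shows the connector seated in the recess. The lug is centred at x≈355, in line with the arrow (x≈354) and the pins (x≈355). Now on to the dial.

Run:
```python
from h import *
print(goal([.43,.233,.25],np.radians(33)))
```

```text
[-0.1256, -1.2306, -0.0568, -0.0002, 0.0009, 0.325]
```

```bash
python3 -m handwheel '[[-0.06,-0.7,-0.057,0,0,-0.35,0],[-0.06,-0.7,-0.057,0,0,-0.35,0],[-0.06,-0.7,-0.057,0,0,-0.35,0],[-0.06,-0.7,-0.057,0,0,-0.35,0],[-0.06,-0.7,-0.057,0,0,-0.35,0],[-0.06,-0.7,-0.057,0,0,-0.35,0],[-0.06,-0.7,-0.057,0,0,-0.35,0],[-0.06,-0.7,-0.057,0,0,-0.35,0],[-0.06,-0.7,-0.057,0,0,-0.35,0]]'
python3 - <<'E'
from h import *
print(goal([.43,.233,.25],np.radians(33)))
E
```

```text
time: 12.55
eef_pos: [0.4622, 0.0207, 0.2503]
tcp_rot: [0.846, 0.533, -0.0, -0.0]
contact_force: [-0.1, -0.6, 0.1]
opening: 0.505
finger_force: 0.0
[0.4437, -0.3023, 0.0008, -0.0002, -0.0, -0.3257]
```

```bash
python3 -m handwheel '[[0.4437,-0.3023,0,0,0,-0.3257,0],[0.4437,-0.3023,0,0,0,-0.3257,0],[0.4437,-0.3023,0,0,0,-0.3257,0],[0.4437,-0.3023,0,0,0,-0.3257,0],[0.4437,-0.3023,0,0,0,-0.3257,0],[0.4437,-0.3023,0,0,0,-0.3257,0],[0.4437,-0.3023,0,0,0,-0.3257,0],[0.4437,-0.3023,0,0,0,-0.3257,0]]'
python3 - <<'E'
from h import *
s=monitor.get_state(); p=eyes.camera_params("wrist"); im=eyes.read_camera("wrist")[:,:,::-1]; cv2.imwrite("pics/w5.png",im); np.savez("w5.npz",**p)
print(s["eef_pos"],s["qpos"])
E
```

```text
time: 13.55
eef_pos: [0.4297, 0.2331, 0.2505]
tcp_rot: [0.477, 0.879, -0.0, -0.0]
contact_force: [-0.3, -1.2, 0.5]
opening: 0.502
finger_force: 0.0
[0.42966894 0.23311091 0.25048926] [ 2.89169235e-01 -1.33612005e-01  2.02239544e+00  4.43450104e-05
  1.25298841e+00 -2.86548721e-01]
```

View pics/w5.png

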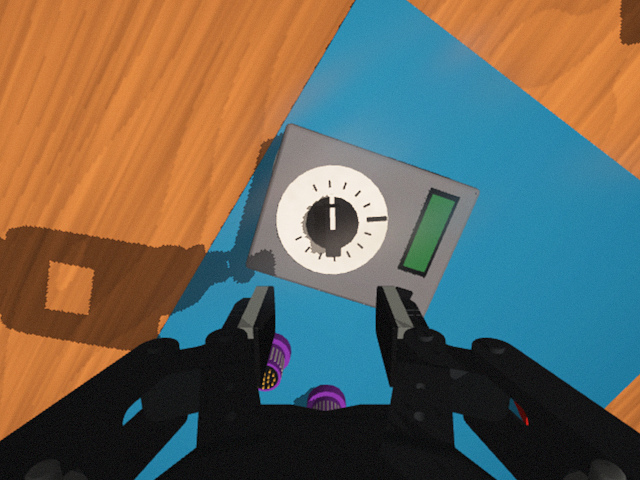

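The wrist view shows the white disc centred at about (332,219), the broad tick from (367,219) to (387,219), and the white nose line from (331,199) to (333,229), with the nose upward. Next I measure the angles.

```bash
python3 - <<'E'
from h import *
p=dict(np.load("w5.npz")); im=cv2.imread("pics/w5.png"); g=cv2.cvtColor(im,cv2.COLOR_BGR2GRAY); hsv=cv2.cvtColor(im,cv2.COLOR_BGR2HSV)
w=((hsv[...,1]<70)&(g>190)).astype(np.uint8); w[:150]=0; w[280:]=0; w[:,:265]=0; w[:,398:]=0
cs,_=cv2.findContours(w,0,1); c=max(cs,key=cv2.contourArea)[:,0,:].astype(float)
c=cv2.convexHull(c.astype(np.float32))[:,0,:]
Q=np.array([ray(p,q,.073)[:2] for q in c]); A=np.c_[2*Q,np.ones(len(Q))]; s=np.linalg.lstsq(A,(Q**2).sum(1),rcond=None)[0]; C=s[:2]
print("disc",C,np.sqrt(s[2]+C@C),"resid",np.std(np.hypot(*(Q-C).T)))
ang=lambda v:np.degrees(np.arctan2(v[1],v[0]))
d=((g<110)).astype(np.uint8); n,l,st,ce=cv2.connectedComponentsWithStats(d)
for i in range(1,n):
    X=ray(p,ce[i],.073)[:2]-C
    if .028<np.hypot(*X)<.048 and 4<st[i][4]<200:
        print("tick",st[i].tolist(),ce[i].round(1),np.hypot(*X).round(4),ang(X).round(2))
# white line
m=np.zeros_like(w); m[190:240,318:348]=1; wl=((hsv[...,1]<80)&(g>150)).astype(np.uint8)*m
n,l,st,ce=cv2.connectedComponentsWithStats(wl)
for i in range(1,n):
    if st[i][4]>20:
        print("wl",st[i],ce[i]); pts=np.argwhere(l==i)[:,::-1]
        for z in (.085,.105):
            P=np.array([ray(p,q,z)[:2] for q in pts]); u=np.linalg.svd(P-P.mean(0))[2][0]; print(z,P.mean(0),ang(u),np.ptp((P-P.mean(0))@u))
b=((g<60)&(m.astype(bool)|True)).astype(np.uint8); b[:190]=0;b[262:]=0;b[:,:300]=0;b[:,362:]=0
n,l,st,ce=cv2.connectedComponentsWithStats(b); i=st[1:,4].argmax()+1; print("dark",st[i],ce[i])
E
python3 - <<'E'
from h import *
im=cv2.imread("pics/w5.png")[140:290,255:405]; cv2.imwrite("pics/w5c.png",cv2.resize(im,(600,600),interpolation=2))
E
```

```text
disc [0.43435661 0.23711244] 0.047073343335624275 resid 9.363129837200466e-05
tick [329, 181, 2, 6, 7] [329.1 183.9] 0.0318 127.15
tick [313, 185, 4, 6, 9] [314.7 187.3] 0.0322 149.27
tick [355, 191, 5, 5, 9] [357.2 193.2] 0.0318 81.76
tick [364, 204, 6, 3, 8] [366.4 204.9] 0.0322 59.15
tick [367, 217, 19, 5, 70] [376.2 218.6] 0.0376 36.73
tick [296, 237, 5, 3, 5] [298.  237.8] 0.0323 -120.61
tick [358, 244, 5, 4, 6] [360.2 245.8] 0.0327 -8.24
tick [306, 247, 4, 5, 6] [307.3 248.7] 0.032 -98.12
tick [347, 252, 3, 5, 7] [348. 254.] 0.0322 -30.85
wl [318 190  30  14 274] [332.94525547 194.42335766]
0.085 [0.42138823 0.25821841] 31.648667887820057 0.02336148169788598
0.105 [0.41938774 0.26051315] 31.648667887820057 0.021744990237244927
wl [330 207   6  23 116] [332.07758621 218.37931034]
0.085 [0.43151095 0.24152291] -55.9832915212111 0.01826352257074837
0.105 [0.42881002 0.24497289] -55.98329152121111 0.016999783024660004
dark [ 306  197   51   44 1141] [327.543383   215.89658195]
```

View pics/w5c.png

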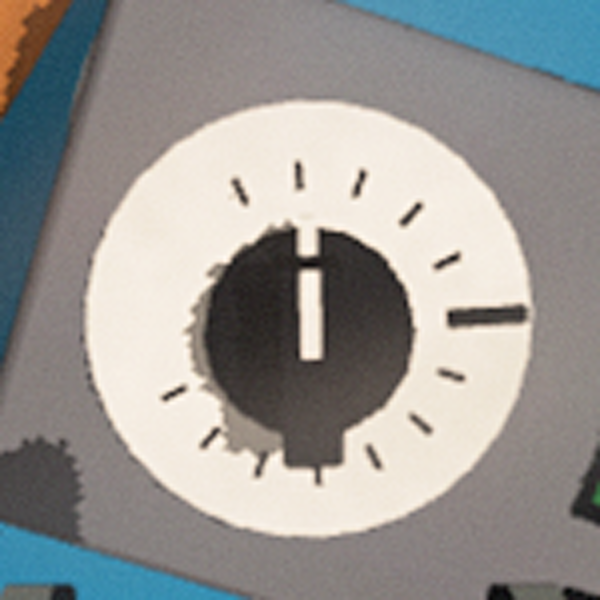

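The crop puts the broad tick at 36.7°, which agrees with its neighbours 22.5° apart, and the nose at 124.0°. The dial therefore has to turn 87.3° clockwise. The dial axis is at (0.4344, 0.2371).

Run:
```python
from h import *
print(goal([.4344,.2371,.125],np.radians(34)))
```

```text
[0.0019, 0.0154, 0.3138, -0.0, -0.0, -0.0055]
```

```bash
python3 -m handwheel '[[0.0019,0.0154,0.1,0,0,-0.0055,-0.3],[0.0019,0.0154,0.2,0,0,-0.0055,-0.3],[0.0019,0.0154,0.26,0,0,-0.0055,-0.3],[0.0019,0.0154,0.3,0,0,-0.0055,-0.3],[0.0019,0.0154,0.3138,0,0,-0.0055,-0.3],[0.0019,0.0154,0.3138,0,0,-0.0055,-0.3],[0.0019,0.0154,0.3138,0,0,-0.0055,-0.3]]' 20
python3 -m handwheel '[[0,0,0.01,0,0,0,-0.3],[0,0,0.02,0,0,0,-0.3],[0,0,0.02,0,0,0,-0.3]]'
python3 - <<'E'
from h import *
s=monitor.get_state(); p=eyes.camera_params("wrist"); im=eyes.read_camera("wrist")[:,:,::-1]; cv2.imwrite("pics/w6.png",im); np.savez("w6.npz",**p)
E
```

```text
time: 14.48
eef_pos: [0.4351, 0.2377, 0.1263]
tcp_rot: [0.469, 0.883, 0.001, 0.001]
contact_force: [-0.2, 0.6, 0.2]
opening: 0.35
finger_force: 0.0
time: 14.85
eef_pos: [0.4339, 0.2373, 0.1166]
tcp_rot: [0.469, 0.883, -0.0, -0.0]
contact_force: [0.5, -0.5, 0.1]
opening: 0.348
finger_force: 0.0
```

View pics/w6.png

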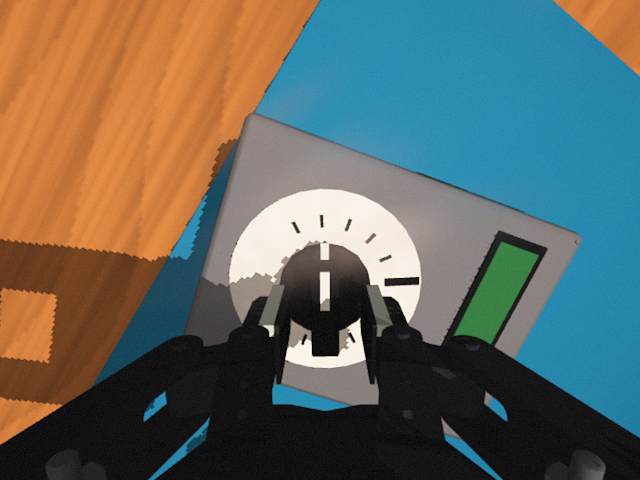

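The bar is centred between the fingers, with its white line from (325,243) to (325,311). I triangulate the bar top's height from w5 and w6.

Run:
```python
from h import *
P=[dict(np.load(f)) for f in ("w5.npz","w6.npz")]
im=cv2.imread("pics/w6.png"); g=cv2.cvtColor(im,cv2.COLOR_BGR2GRAY); print([int(v) for v in g[240:320:1,325]])
M=[p["K"]@np.c_[p["R"],p["t"]] for p in P]
for a,b in (((332.8,230),(325,311)),((332.2,206.5),(324.5,271.5))):
    X=cv2.triangulatePoints(M[0],M[1],np.array(a,float),np.array(b,float)); print((X[:3]/X[3]).ravel())
```

```text
[230, 126, 107, 209, 243, 240, 239, 238, 240, 239, 237, 239, 237, 236, 236, 236, 237, 236, 242, 216, 96, 82, 86, 84, 80, 78, 79, 71, 73, 65, 66, 114, 215, 243, 240, 240, 241, 241, 242, 240, 241, 241, 241, 241, 240, 240, 241, 240, 239, 239, 241, 241, 241, 241, 240, 240, 242, 243, 235, 191, 133, 141, 138, 141, 142, 139, 141, 139, 141, 143, 115, 29, 12, 15, 19, 12, 22, 15, 16, 10]
[0.43470522 0.23701021 0.10152577]
[0.42381269 0.25270189 0.1055249 ]
```

Bar top is about 0.103, so the disc top is about 0.083 and a TCP at 0.105 keeps the tips clear of the disc. I descend and grip.

```bash
python3 -m handwheel '[[0,0,0.01,0,0,0,-0.3],[0,0,0.02,0,0,0,-0.3],[0,0,0.029,0,0,0,-0.3],[0,0,0.029,0,0,0,-0.3],[0,0,0.029,0,0,0,-0.5],[0,0,0.029,0,0,0,-0.7],[0,0,0.029,0,0,0,-0.85],[0,0,0.029,0,0,0,-0.85],[0,0,0.029,0,0,0,-0.85],[0,0,0.029,0,0,0,-0.85]]' 25
python3 - <<'E'
from h import *
s=monitor.get_state(); R=Ro.from_quat(s["tcp_rot"]).as_matrix(); print(s["eef_pos"],"y ang",np.degrees(np.arctan2(R[1,1],R[0,1])))
E
```

```text
time: 16.15
eef_pos: [0.4339, 0.2372, 0.1056]
tcp_rot: [0.468, 0.883, -0.001, -0.0]
contact_force: [-4.4, -3.3, 5.7]
opening: 0.127
finger_force: 26.8
[0.43392059 0.23721892 0.10563298] y ang 34.12611923201514
```

```bash
python3 -m handwheel '[[0,0,0,0,0,0.03,-0.85],[0,0,0,0,0,0.08,-0.85],[0,0,0,0,0,0.13,-0.85],[0,0,0,0,0,0.18,-0.85],[0,0,0,0,0,0.23,-0.85],[0,0,0,0,0,0.28,-0.85],[0,0,0,0,0,0.33,-0.85],[0,0,0,0,0,0.38,-0.85],[0,0,0,0,0,0.43,-0.85],[0,0,0,0,0,0.465,-0.85],[0,0,0,0,0,0.4856,-0.85],[0,0,0,0,0,0.4856,-0.85]]'
python3 - <<'E'
from h import *
s=monitor.get_state(); R=Ro.from_quat(s["tcp_rot"]).as_matrix(); print("y ang",np.degrees(np.arctan2(R[1,1],R[0,1])))
E
```

```text
time: 17.65
eef_pos: [0.4346, 0.2371, 0.1056]
tcp_rot: [0.949, 0.315, 0.0, 0.0]
contact_force: [-2.6, -4.0, 3.5]
opening: 0.133
finger_force: 26.6
y ang -53.24705089737577
```

```bash
python3 -m handwheel '[[0,0,0,0,0,0,-0.85],[0,0,0,0,0,0,-0.6],[0,0,0,0,0,0,-0.4],[0,0,0,0,0,0,-0.3],[0,0,0,0,0,0,-0.3],[0,0,-0.05,0,0,0,-0.3],[0,0,-0.15,0,0,0,-0.3],[0,0,-0.3,0,0,0,-0.3],[0,0,-0.36,0,0,0,-0.3],[0,0,-0.36,0,0,0,-0.3],[0,0,-0.36,0,0,0,-0.3]]'
cat > m.py <<'E'
from h import *
p=eyes.camera_params("wrist"); im=eyes.read_camera("wrist")[:,:,::-1].copy(); cv2.imwrite("pics/w7.png",im)
g=cv2.cvtColor(im,cv2.COLOR_BGR2GRAY); hsv=cv2.cvtColor(im,cv2.COLOR_BGR2HSV)
C=np.array([.4344,.2371]); ang=lambda v:np.degrees(np.arctan2(v[1],v[0]))
n,l,st,ce=cv2.connectedComponentsWithStats((g<110).astype(np.uint8))
for i in range(1,n):
    X=ray(p,ce[i],.073)[:2]-C
    if .028<np.hypot(*X)<.042 and 4<st[i][4]<200: print("tick",st[i][4],np.hypot(*X).round(4),ang(X).round(2))
n,l,st,ce=cv2.connectedComponentsWithStats(((hsv[...,1]<80)&(g>150)).astype(np.uint8))
for i in range(1,n):
    X=ray(p,ce[i],.1)[:2]-C
    if np.hypot(*X)<.03 and 15<st[i][4]<400:
        P=np.array([ray(p,q,.103)[:2] for q in np.argwhere(l==i)[:,::-1]]); u=np.linalg.svd(P-P.mean(0))[2][0]
        print("wl",st[i].tolist(),ce[i].round(1),"dir",ang(u).round(2),"from axis",ang(P.mean(0)-C).round(2),np.hypot(*(P.mean(0)-C)).round(4),np.ptp((P-P.mean(0))@u).round(4))
E
python3 m.py
```

```text
time: 19.02
eef_pos: [0.4334, 0.2372, 0.2476]
tcp_rot: [0.949, 0.315, -0.001, -0.0]
contact_force: [-1.1, 0.5, -0.5]
opening: 0.348
finger_force: 0.0
tick 70 0.0375 37.21
tick 7 0.0323 59.89
tick 6 0.0319 14.47
tick 9 0.032 82.32
tick 9 0.0319 -7.86
tick 8 0.0318 105.07
tick 8 0.0318 -30.93
tick 7 0.0323 127.07
tick 6 0.0318 -53.71
tick 8 0.0321 149.57
tick 5 0.0331 -76.32
tick 5 0.0323 -98.78
tick 8 0.0322 -121.56
wl [324, 208, 5, 23, 114] [326.  219.1] dir -143.54 from axis 39.95 0.0089 0.017
```

The nose line is at 36.5° and the tick at about 37.0°, so they are aligned within measurement accuracy. The gripper is clear, so I hand in.

```bash
python3 -c "
from plant import ctrl; print(ctrl.sign_off())"
```

```text
the job is handed in; nothing more can be done
None
```

The connector stands pins up, fully down in the recess with its lug in line with the arrow, and was let go before the dial was turned to the broad tick (within about 0.6°); the job was handed in at about 19 s.

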